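# Clear the basket off the ultrasonic cleaner and hold its lid at 60 degrees

### The arm

A 6-joint arm with a two-finger parallel gripper is mounted at the origin on a cart in front of the work surface, level with it; the furniture and walls round the work are solid. World frame = base frame: x ahead of the robot, y to its left, z up, the work surface at z = 0. Lengths are in m, angles in rad, forces in N, time in s.
With the tool pointing down it reaches from about 0.425 to 0.95 m from the base axis. Payload 3.5 kg.
Tool frame: the origin (TCP) lies between the finger pads; the fingertips stand 22 mm ahead of it and the grasp point (between the pads) lies 3 mm ahead of it (ctrl.nose_length is the z of the fingertips in the tool frame, in m); z points along the fingers, y is the line along which they close (so a half turn about z gives the same grasp; the last joint's range is limited). The gripper opens to 85 mm and grips with 20 to 120 N. Pads are 22 mm wide; open, the fingers measure 114 mm over their backs; the gripper's body (76 mm by 85 mm) begins 54 mm behind the grasp point. The pads swing forward as they close: fully open they stand 13 mm farther back than shut.
Start: joints at [1.185, 0.286, 1.577, -0, 1.279, -0.15], TCP at [0.158, 0.656, 0.253] pointing down, gripper open.
Joint ranges: [-2.77, 2.77], [-0.9, 2.22], [0.21, 2.48], [-1.53, 4.67], [0.24, 2.81], [-2.84, 2.84]. Speed limits (rad/s): [2.79, 2.79, 3.14, 3.14, 3.14, 3.14].

### API

Orientations are given as a unit quaternion [x, y, z, w].
In Python, from plant import ctrl gives the robot as it stands. The module is installed in compiled form; this text tells all that it offers.
- The arm moves only by the tool send_rows, never from a script. Its argument "rows" is text: rows parted by semicolons, each of 7 numbers parted by spaces: the turn, a rotation vector about the tool's x, y, z in shares of 90 degrees (1.0 is 90 degrees), then the shift along the tool's x, y, z in fractions of the full range, 1 being 1000 mm, then the opening, from -1 (shut) to 1 (fully open). A call has 1 to 8 rows; each row is the pose to reach, as a shift and turn from the pose commanded when the call began, along the tool's axes at that moment; what a row does not reach only later rows make up. A row lasts 1/8 s, in which the tool goes at most 62.5 mm and 10.7 degrees, less where a joint would pass 70% of its speed; a pose out of reach is approached as far as the arm can. A call with a gripper value outside its range is refused whole. The fingers move at their own pace and stop on an object; "grip_force" is the grip in N (left out, the last holds). Time passes only in rows, so rows that repeat a pose let the fingers close. It gives the time, the measured TCP pose, the force, the opening and the grip force at its end, in the units of the state.
- ctrl.get_state(): the state, without advancing time (a new reading comes with each control period).
- ctrl.read_camera(name): name is "side" or "top"; returns a dict with "color" (384x512x3 uint8, red, green, blue), "fx", "fy", "cx", "cy" (pixels), "extrinsics" (4x4, takes a point from world to camera coordinates). Camera axes: x right, y down, z forward; pixel columns grow to the right and rows downward; lengths in m; the calibration is good to about 2 mm. A picture is of the moment at which its call begins. There is no depth.
- ctrl.sign_off(): hands the job in; it is judged then, once.
Trained networks look in a picture, given as the dict that the camera call returned (one of the last four; its "shot" number tells which), for a name from the list of things; names that differ only in an ending like _2 or _b are one class to them, and where a whole thing is asked for, a point or a joint stands for the part that bears it (a point fixed in the world has none). Each returns a list of dicts, best first, with "p" (0 to 1); they miss things now and then, are a little off and sometimes report something else, mostly with a low value. They report only what shows in the picture. A call takes as long as a camera call.
- ctrl.look_for(picture, target): "position" ([x, y, z] in m, in the coordinates of the camera as it stood for that picture, good to about 4 mm: the middle of the surface that is visible of it).
The state is a dict: "time": time; "qpos": joint angles; "dq": joint speeds; "joint_efforts": joint torques, N m; "eef_pos": TCP position; "tcp_rot": TCP orientation; "contact_force": force on the tool from outside, world axes, zero at the start; "wrist_torque": the same for the moment, N m; "opening": opening from 0.0 (shut) to 1.0 (fully open); "finger_force": force on a finger pad.
Only numpy, scipy, OpenCV 4.12 (cv2) and the standard library are available. Lean on these libraries where they do the work, as an engineer would, in place of code of your own. Each camera call takes 0.05 s, during which the arm holds its last target. There are 200 camera calls.

### The job

Lift the small wire basket by its handle off the lid of the ultrasonic cleaner and stand it gently upright on the dark green drip mat, with the ring still in it. Then raise the lid of the cleaner by its black bar handle to 60 degrees, the angle its stay is made for, and keep holding it there: the stay is off for refitting and the lid would fall shut. Finish while still gripping the lid, without ever letting it slam. Leave everything else on the bench where it is.

Things in the scene. Friction and masses are not known exactly. Their poses are not given: they have to be found in the camera images.
- cleaner: benchtop ultrasonic cleaner, fixed to the bench: steel box with black base, 156 (x) x 216 (y) x 112 mm high without its lid. Origin at the centre of its underside; its x axis points from the front (control knobs) to the back (hinge), z up. It carries the lid.
- lid (a joint): angle of the cleaner's hinged steel lid: 0 lying shut, growing as its front edge rises (1.047 = 60 degrees), stop at 1.9. No spring and no stay: it falls shut unless held (about 3 N at the handle). The lid is a flat plate 160 x 224 mm, 6 mm thick, reaching 164 mm forward of the hinge line, weight about 0.45 kg.
- lid_hinge (a point): middle of the hinge line of the lid, at the back of the cleaner, 83 mm behind the cleaner's centre and 116 mm above the bench. Axes as the cleaner's: the hinge line runs along y.
- lid_handle (a point): middle of the black bar handle on the lid: a round bar 12 mm thick running along y (parallel to the hinge), about 88 mm of it straight between its two feet; 136 mm in front of the hinge line and, with the lid shut, 38 mm above it, which leaves 28 mm of free air between bar and lid. It turns with the lid; its axes are parallel to the cleaner's when the lid is shut.
- lid_rest (a point): centre of the basket rest on the shut lid, at the lid's upper face (120 mm above the bench), 58 mm in front of the hinge line: a raised ring 3.5 mm high, 80 mm inside diameter, in which the basket stands at first. This point does not move with the lid.
- basket: round steel wire basket, 73 mm in diameter, 52 mm high at the rim, about 0.22 kg, with a rigid bail handle over it. Origin at the centre of its underside, z up through the bail, y along the bail's grip. Bail top 122 mm above the underside.
- basket_grip (a point): middle of the bail's blue grip sleeve, 122 mm above the basket's underside: sleeve 12 mm thick, 44 mm long, running along the basket's y.
- ring: gold signet ring, 22 x 23 x 14 mm, lying loose in the basket; origin at the centre of its underside.
- drip_mat: dark green ribbed rubber drip mat, 130 x 130 mm, 6 mm thick, fixed on the bench left or right of the cleaner; origin at the centre of its underside.
- wire_dish: bystander: round clear dish with coils of silver wire, 116 mm in diameter, 37 mm high, on the other side of the cleaner; origin at the centre of its underside.
- lid_stay: bystander: the lid's steel stay, a flat slotted strip 18 x 138 x 3 mm, lying on the bench in front of the cleaner; origin at the centre of its underside.
- tweezers: bystander: steel tweezers, 16 x 170 x 8 mm, lying on the bench in front of the cleaner; origin at the centre of the underside.

How it is judged:
On the way:
1. the basket stands upright and let go on the drip mat, the ring in it, the lid still shut (horizontal distance between basket and drip_mat below 0.03 m and height (world z) of basket below 0.011 m and angle between basket's own z axis and vertical below 0.1 rad and linear speed of basket below 0.03 m/s and contact force between the fingers and basket below 0.1 N and distance between ring and basket below 0.038 m and value of joint lid below 0.05 rad), for 0.2 s.
At the end, for the whole second after the job is handed in: The lid is at 60 degrees, 6 either way, still, and the fingers are on it (more than 1 N); the basket stands let go and upright (within 0.1 rad) on the drip mat, centre within 30 mm of the mat's, with the ring in it, not touching the cleaner (value of joint lid between 0.942 and 1.152 rad and velocity of joint lid between -0.05 and 0.05 rad/s and contact force between the fingers and cleaner above 1 N and contact force between basket and cleaner below 0.1 N and horizontal distance between basket and drip_mat below 0.03 m and height (world z) of basket below 0.011 m and angle between basket's own z axis and vertical below 0.1 rad and linear speed of basket below 0.03 m/s and contact force between the fingers and basket below 0.1 N and distance between ring and basket below 0.038 m); the arm keeps its last pose, push and grip.
It fails at once if the lid was raised before the basket stood on the drip mat (value of joint lid above 0.1 rad and horizontal distance between basket and drip_mat above 0.05 m).
It fails at once if the basket was tipped (angle between basket's own z axis and vertical above 0.6 rad).
It fails at once if the basket was dropped or thrown, or pressed hard onto the mat ((contact force between the fingers and basket below 0.02 N and linear speed of basket above 0.6 m/s) or contact force between basket and drip_mat above 30 N).
It fails at once if the lid was let fall (velocity of joint lid below -1.5 rad/s).
It fails at once if a bystander was disturbed (moved by more than 20 mm) (distance of any of wire_dish, lid_stay, tweezers from where it was at the start of the episode above 0.02 m).
It also fails if it takes over 58 s, if anything falls off the work surface, if the arm or the gripper's body presses on something with over 40 N, if the wrist force passes 120 N, or if a joint passes its speed limit or range.

## Working session

There is one attempt and no reset: what is moved stays moved. The work goes in short steps, Python scripts to look and compute and a tool call to move; the robot and the scene stay as the last step left them, time stands still between calls to the robot, and variables do not carry over. Pictures are saved under pics/ and viewed, at most 10 in all, crops included, and the job is handed in when it is done.

Besides the shell and the picture viewer there is one more tool, called after ">>>" as name(argument=value, ...), one argument or row to a line, values as JSON. send_rows: Moves the arm, as the interface text tells. Its arguments: {"type":"object","properties":{"rows":{"type":"string"},"grip_force":{"type":"number"}},"required":["rows"]}

```bash
mkdir -p pics
cat > h.py <<'E'
import numpy as np, cv2
from plant import ctrl
from scipy.spatial.transform import Rotation as R
def look(names,cams=("side","top"),save=None):
    for c in cams:
        p=ctrl.read_camera(c); E=np.array(p["extrinsics"]); Ei=np.linalg.inv(E)
        if save: cv2.imwrite(f"pics/{save}_{c}.png",p["color"][:,:,::-1])
        print(c,"cam at",Ei[:3,3].round(3))
        for n in names:
            for d in ctrl.look_for(p,n)[:2]:
                q=np.array(d["position"]); w=Ei[:3,:3]@q+Ei[:3,3]
                print(n,round(d["p"],2),w.round(4),"px",round(p["fx"]*q[0]/q[2]+p["cx"]),round(p["fy"]*q[1]/q[2]+p["cy"]))
def st():
    s=ctrl.get_state(); print({k:np.round(v,3).tolist() for k,v in s.items()})
E
python3 - <<'E'
from h import *
st()
look("cleaner lid lid_handle basket basket_grip ring drip_mat wire_dish lid_stay tweezers".split(),save="a")
st()
E
```

```text
{'time': 0.0, 'qpos': [1.185, 0.287, 1.578, 0.0, 1.279, -0.15], 'dq': [0.0, -0.0, -0.0, 0.0, -0.001, 0.001], 'joint_efforts': [0.001, -40.599, -29.261, -0.0, 0.006, -0.0], 'eef_pos': [0.157, 0.656, 0.252], 'tcp_rot': [0.118, 0.993, -0.001, -0.0], 'contact_force': [0.774, -0.474, -0.22], 'wrist_torque': [0.043, -0.005, 0.069], 'finger_force': 0.0, 'opening': 1.002}
side cam at [0.519 0.694 0.7  ]
cleaner 0.71 [0.5599 0.135  0.1182] px 239 232
lid 0.89 [0.5581 0.0985 0.1163] px 240 221
lid 0.59 [0.5995 0.0687 0.158 ] px 223 199
lid_handle 0.67 [0.5599 0.1    0.1215] px 239 220
basket 0.78 [0.6006 0.0667 0.1559] px 223 200
basket_grip 0.71 [0.6001 0.0725 0.1579] px 223 201
drip_mat 0.84 [0.5357 0.2919 0.007 ] px 249 321
wire_dish 0.87 [ 0.4876 -0.2936  0.0243] px 266 160
lid_stay 0.71 [ 0.3682 -0.1214  0.006 ] px 306 197
top cam at [ 0.261 -0.003  1.338]
cleaner 0.6 [0.5545 0.0399 0.1171] px 230 178
lid 0.82 [0.5595 0.0411 0.1203] px 229 176
lid_handle 0.77 [0.5594 0.0405 0.1211] px 229 176
basket 0.97 [0.5989 0.0579 0.1341] px 222 161
basket 0.42 [0.5519 0.0395 0.1198] px 230 179
basket_grip 0.59 [0.6012 0.0572 0.1299] px 222 161
drip_mat 0.92 [0.5335 0.2759 0.0068] px 153 199
wire_dish 0.95 [ 0.488  -0.3109  0.0197] px 351 200
lid_stay 0.45 [ 0.3573 -0.1343  0.0068] px 295 249
{'time': 1.1, 'qpos': [1.185, 0.286, 1.577, 0.0, 1.279, -0.15], 'dq': [-0.0, 0.001, 0.0, -0.001, -0.0, 0.001], 'joint_efforts': [0.001, -40.595, -29.295, -0.0, 0.0, -0.0], 'eef_pos': [0.158, 0.656, 0.253], 'tcp_rot': [0.118, 0.993, -0.0, -0.0], 'contact_force': [-0.265, 0.471, -0.127], 'wrist_torque': [-0.013, -0.036, 0.042], 'finger_force': 0.0, 'opening': 1.001}
```

Run:
```python
import cv2
a=cv2.imread("pics/a_side.png");b=cv2.imread("pics/a_top.png")
cv2.imwrite("pics/a2s.png",cv2.resize(a[110:380,130:400],(800,800))[:, :][0:800:1][:600] if 0 else cv2.resize(a[130:355,130:430],(800,600),interpolation=cv2.INTER_CUBIC))
cv2.imwrite("pics/a2t.png",cv2.resize(b[95:290,120:380],(800,600),interpolation=cv2.INTER_CUBIC))
```

```text
(no output)
```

View pics/a2s.png

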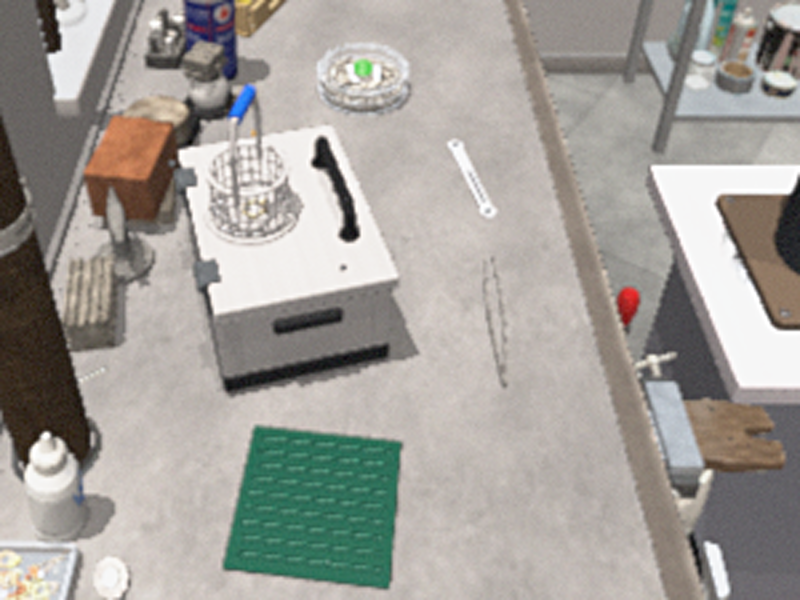

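View pics/a2t.png

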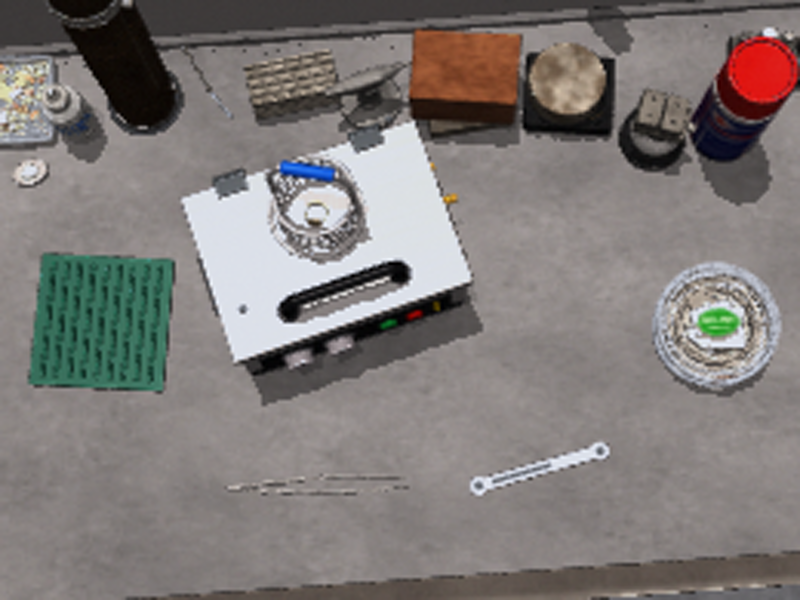

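Side view: the blue sleeve is at about (243,103) in the crop, the black bar runs from (322,150) to (348,230), and the green mat's middle is near (315,505). Top view: the sleeve is at (308,171), the bar runs (288,308)–(402,270), and the mat is around (102,322). The cleaner is turned about 15°, and the bail and bar have different yaws.

```bash
cat >> h.py <<'E'
def ray(p,u,v):
    Ei=np.linalg.inv(np.array(p["extrinsics"])); d=Ei[:3,:3]@np.array([(u-p["cx"])/p["fx"],(v-p["cy"])/p["fy"],1.]); return Ei[:3,3],d/np.linalg.norm(d)
def tri(rs):
    A=sum(np.eye(3)-np.outer(d,d) for o,d in rs); b=sum((np.eye(3)-np.outer(d,d))@o for o,d in rs); return np.linalg.solve(A,b)
def onz(r,z): o,d=r; return o+d*(z-o[2])/d[2]
def blob(img,f,box):
    x0,y0,x1,y1=box; m=np.zeros(img.shape[:2],bool); m[y0:y1,x0:x1]=f(img[y0:y1,x0:x1].astype(int))
    n,l,s,c=cv2.connectedComponentsWithStats(m.astype(np.uint8)); k=1+np.argmax(s[1:,4]); ys,xs=np.where(l==k)
    P=np.c_[xs,ys]; c=cv2.minAreaRect(P.astype(np.float32)); B=cv2.boxPoints(c)
    if np.linalg.norm(B[0]-B[1])>np.linalg.norm(B[1]-B[2]): B=np.roll(B,1,0)
    e=[(B[0]+B[1])/2,(B[2]+B[3])/2]  # ends of long axis
    return P.mean(0),np.array(e),len(P)
blue=lambda a:(a[...,2]>a[...,0]+50)&(a[...,2]>a[...,1]+30)
dark=lambda a:a.max(-1)<70
green=lambda a:(a[...,1]>a[...,0]+30)&(a[...,1]>a[...,2]+10)
E
python3 - <<'E'
from h import *
S=ctrl.read_camera("side");T=ctrl.read_camera("top")
for n,f,bs,bt in [("grip",blue,(210,155,235,185),(205,140,235,160)),("bar",dark,(243,178,268,221),(208,176,256,202)),("mat",green,(205,280,290,355),(125,170,180,230))]:
    a,ea,na=blob(S["color"],f,bs);b,eb,nb=blob(T["color"],f,bt)
    X=tri([ray(S,*a),ray(T,*b)]); print(n,na,nb,a.round(1),b.round(1),"X",X.round(4),"gap",(onz(ray(S,*a),X[2])-onz(ray(T,*b),X[2])).round(4))
    for nm,p,e in(("side",S,ea),("top",T,eb)):
        q=[onz(ray(p,*k),X[2]) for k in e]; v=q[1]-q[0]; print("  ",nm,np.round(q,4).tolist(),"yaw of axis",np.degrees(np.arctan2(v[1],v[0])).round(1),"len",np.linalg.norm(v).round(4))
# lid corners, top view, z=.122
for u,v in [(183,197),(415,123),(470,283),(237,362)]: print("lid",onz(ray(T,120+u*.325,95+v*.325),.122).round(4))
for u,v in [(42,254),(174,260),(163,390),(31,385)]: print("mat",onz(ray(T,120+u*.325,95+v*.325),.006).round(4))
E
```

```text
grip 72 81 [220.6 167.9] [219.4 150.1] X [0.5996 0.0568 0.2413] gap [ 0.0023 -0.0006  0.    ]
   side [[0.6058, 0.08, 0.2413], [0.5958, 0.0323, 0.2413]] yaw of axis -101.8 len 0.0488
   top [[0.603, 0.0781, 0.2413], [0.5936, 0.0357, 0.2413]] yaw of axis -102.4 len 0.0434
bar 173 211 [256.1 200. ] [230.9 187.9] X [0.5224 0.0378 0.1305] gap [-0.0031  0.0009  0.    ]
   side [[0.5424, -0.0308, 0.1305], [0.5052, 0.1052, 0.1305]] yaw of axis 105.3 len 0.141
   top [[0.5051, 0.0936, 0.1305], [0.5375, -0.0204, 0.1305]] yaw of axis -74.2 len 0.1184
mat 3188 1793 [248.4 320. ] [152.8 199.3] X [ 0.5364  0.2796 -0.0114] gap [ 0.0007 -0.0002  0.    ]
   side [[0.6071, 0.2684, -0.0114], [0.4707, 0.2866, -0.0114]] yaw of axis 172.4 len 0.1376
   top [[0.5444, 0.3467, -0.0114], [0.5285, 0.2147, -0.0114]] yaw of axis -96.9 len 0.1329
lid [0.6173 0.1752 0.122 ]
lid [ 0.6724 -0.0382  0.122 ]
lid [ 0.5203 -0.0765  0.122 ]
lid [0.4637 0.1334 0.122 ]
mat [0.6031 0.332  0.006 ]
mat [0.5881 0.2033 0.006 ]
mat [0.4609 0.2185 0.006 ]
mat [0.4745 0.3448 0.006 ]
```

```bash
cat >> h.py <<'E'
def goal(pos,z,yyaw):
    """shift/turn from current measured pose to goal; y = closing line of yaw yyaw deg, made perpendicular to z"""
    s=ctrl.get_state(); R0=R.from_quat(s["tcp_rot"]); p0=np.array(s["eef_pos"])
    z=np.array(z,float); z/=np.linalg.norm(z); y=np.array([np.cos(np.radians(yyaw)),np.sin(np.radians(yyaw)),0]); y-=z*(y@z); y/=np.linalg.norm(y)
    G=R.from_matrix(np.c_[np.cross(y,z),y,z])
    print("turn",(R0.inv()*G).as_rotvec(degrees=True).round(1),"shift",(R0.inv().apply(np.array(pos)-p0)*1000).round(1))
E
python3 - <<'E'
from h import *
goal([.5996,.0568,.310],[0,0,-1],-12)
E
```

```text
turn [-0.  -0.  88.5] shift [-569.8 -479.7  -56.7]
```

The rows are not in the units I measure in: shifts go in shares of 1000 mm and turns go in shares of 90 degrees. I convert before sending: -570 mm / 1000 = -0.57, -480 mm / 1000 = -0.48, 88.5 degrees / 90 = 0.9833.

>>> send_rows(
  rows="0 0 0 0 0 -0.057 1; 0 0 0.9833 -0.57 -0.48 -0.057 0.3; 0 0 0.9833 -0.57 -0.48 -0.057 0.3; 0 0 0.9833 -0.57 -0.48 -0.057 0.3; 0 0 0.9833 -0.57 -0.48 -0.057 0.3; 0 0 0.9833 -0.57 -0.48 -0.057 0.3; 0 0 0.9833 -0.57 -0.48 -0.057 0.3; 0 0 0.9833 -0.57 -0.48 -0.057 0.3",
  grip_force=30,
)

```text
time: 2.2
eef_pos: [0.4181, 0.3024, 0.3107]
tcp_rot: [0.701, 0.713, 0.001, 0.0]
contact_force: [1.4, 0.1, -0.8]
opening: 0.649
finger_force: 0.0
```

Run:
```python
from h import *
st();goal([.5996,.0568,.310],[0,0,-1],-12)
```

```text
{'time': 2.2, 'qpos': [0.429, -0.111, 1.897, 0.0, 1.354, 0.413], 'dq': [-0.977, -0.051, 0.047, 0.0, -0.001, 0.518], 'joint_efforts': [4.121, -26.202, -29.427, -0.007, 0.136, -0.277], 'eef_pos': [0.418, 0.302, 0.311], 'tcp_rot': [0.701, 0.713, 0.001, 0.0], 'contact_force': [1.433, 0.095, -0.776], 'wrist_torque': [-0.011, 0.002, 0.0], 'finger_force': 0.0, 'opening': 0.649}
turn [ 0.1 -0.  12.9] shift [-248.6  177.4    0.8]
```

In the tool's units: -245 mm / 1000 = -0.245, 175 mm / 1000 = 0.175, 12.5 degrees / 90 = 0.1389.

>>> send_rows(
  rows="0 0 0.1389 -0.245 0.175 0 0.3; 0 0 0.1389 -0.245 0.175 0 0.3; 0 0 0.1389 -0.245 0.175 0 0.3; 0 0 0.1389 -0.245 0.175 0 0.3; 0 0 0.1389 -0.245 0.175 0 0.3; 0 0 0.1389 -0.245 0.175 0 0.3; 0 0 0.1389 -0.245 0.175 0 0.3",
)

```text
time: 3.08
eef_pos: [0.5974, 0.0634, 0.3101]
tcp_rot: [0.773, 0.635, -0.0, -0.0]
contact_force: [-0.4, -0.3, -0.2]
opening: 0.652
finger_force: 0.0
```

Run:
```python
from h import *
goal([.5996,.0568,.2445],[0,0,-1],-12)
S=ctrl.read_camera("side");T=ctrl.read_camera("top")
a=np.hstack([cv2.resize(S["color"][120:220,180:280],(400,400)),cv2.resize(T["color"][105:205,180:280],(400,400))]);cv2.imwrite("pics/b.png",a[:,:,::-1])
```

```text
turn [-0.  -0.   0.8] shift [-6.1  3.5 65.6]
```

View pics/b.png

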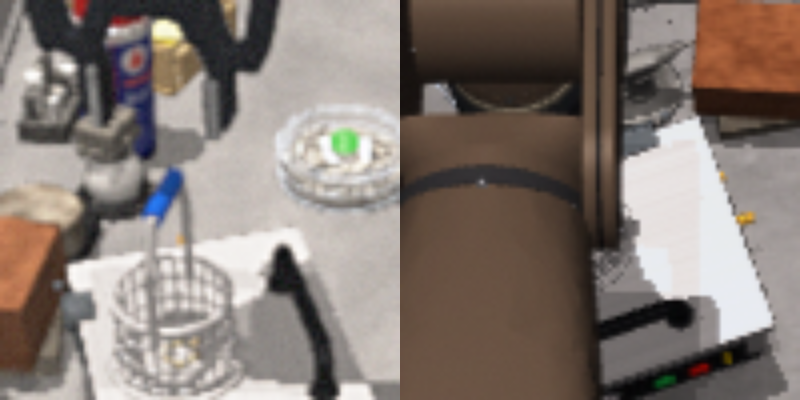

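The picture shows the open fingers at about (95,90) and (215,110) in the crop, on either side of the blue sleeve (165,195) and above it. I descend and close.

In the tool's units: 65 mm / 1000 = 0.065, 3.5 mm / 1000 = 0.0035, 0.8 degrees / 90 = 0.0089.

>>> send_rows(
  rows="0 0 0.0089 -0.006 0.0035 0.02 0.3; 0 0 0.0089 -0.006 0.0035 0.045 0.3; 0 0 0.0089 -0.006 0.0035 0.065 0.3; 0 0 0.0089 -0.006 0.0035 0.065 0.3; 0 0 0.0089 -0.006 0.0035 0.065 -1; 0 0 0.0089 -0.006 0.0035 0.065 -1; 0 0 0.0089 -0.006 0.0035 0.065 -1; 0 0 0.0089 -0.006 0.0035 0.065 -1",
  grip_force=40,
)

```text
time: 4.18
eef_pos: [0.6004, 0.0565, 0.2467]
tcp_rot: [0.777, 0.629, 0.001, 0.001]
contact_force: [-1.2, 0.8, 3.8]
opening: 0.123
finger_force: 39.1
```

Run:
```python
from h import *
st()
```

```text
{'time': 4.175, 'qpos': [-0.074, 0.134, 1.767, 0.0, 1.238, 0.135], 'dq': [-0.001, 0.0, -0.001, 0.002, -0.001, -0.0], 'joint_efforts': [-0.144, -31.955, -27.479, -0.001, -0.311, -0.013], 'eef_pos': [0.6, 0.057, 0.247], 'tcp_rot': [0.777, 0.629, 0.001, 0.001], 'contact_force': [-1.215, 0.797, 3.838], 'wrist_torque': [0.017, 0.162, 0.027], 'finger_force': 39.068, 'opening': 0.123}
```

In the tool's units: -60 mm / 1000 = -0.06, -55 mm / 1000 = -0.055.

>>> send_rows(
  rows="0 0 0 0 0 -0.005 -1; 0 0 0 0 0 -0.015 -1; 0 0 0 0 0 -0.03 -1; 0 0 0 0 0 -0.045 -1; 0 0 0 0 0 -0.055 -1; 0 0 0 0 0 -0.06 -1; 0 0 0 0 0 -0.06 -1",
)

```text
time: 5.05
eef_pos: [0.6, 0.0565, 0.3057]
tcp_rot: [0.777, 0.629, 0.0, 0.0]
contact_force: [1.7, -0.1, -3.1]
opening: 0.126
finger_force: 39.0
```

Run:
```python
from h import *
st();goal([.5325,.2755,.306],[0,0,-1],-12); look(["basket","ring"],("side",))
```

```text
{'time': 5.05, 'qpos': [-0.074, 0.092, 1.705, -0.0, 1.344, 0.135], 'dq': [-0.002, 0.009, 0.016, -0.002, -0.003, 0.001], 'joint_efforts': [0.008, -35.465, -31.637, 0.003, 0.017, -0.0], 'eef_pos': [0.6, 0.057, 0.306], 'tcp_rot': [0.777, 0.629, 0.0, 0.0], 'contact_force': [1.69, -0.119, -3.07], 'wrist_torque': [-0.001, 0.057, 0.001], 'finger_force': 38.968, 'opening': 0.126}
turn [ 0. -0. -0.] shift [ 200.1 -111.6   -0.3]
side cam at [0.519 0.694 0.7  ]
basket 0.63 [0.6034 0.072  0.209 ] px 220 183
```

>>> send_rows(
  rows="0 0 0 0.008 -0.004 0 -1; 0 0 0 0.028 -0.016 0 -1; 0 0 0 0.06 -0.033 0 -1; 0 0 0 0.1 -0.056 0 -1; 0 0 0 0.14 -0.078 0 -1; 0 0 0 0.172 -0.096 0 -1; 0 0 0 0.192 -0.107 0 -1; 0 0 0 0.2 -0.112 0 -1",
)

```text
time: 6.2
eef_pos: [0.5305, 0.2778, 0.3053]
tcp_rot: [0.776, 0.63, -0.0, -0.0]
contact_force: [0.2, -0.0, -3.3]
opening: 0.123
finger_force: 39.0
```

In the tool's units: 158 mm / 1000 = 0.158, 154 mm / 1000 = 0.154.

>>> send_rows(
  rows="0 0 0 0 0 0.008 -1; 0 0 0 0 0 0.03 -1; 0 0 0 0 0 0.06 -1; 0 0 0 0 0 0.09 -1; 0 0 0 0 0 0.12 -1; 0 0 0 0 0 0.143 -1; 0 0 0 0 0 0.154 -1; 0 0 0 0 0 0.158 -1",
)

```text
time: 7.2
eef_pos: [0.532, 0.2749, 0.1467]
tcp_rot: [0.777, 0.629, -0.0, -0.0]
contact_force: [0.5, 0.3, -2.2]
opening: 0.12
finger_force: 39.0
```

Run:
```python
from h import *
st()
S=ctrl.read_camera("side");T=ctrl.read_camera("top")
a=np.hstack([cv2.resize(S["color"][220:360,190:330],(400,400)),cv2.resize(T["color"][130:270,90:230],(400,400))]);cv2.imwrite("pics/c.png",a[:,:,::-1])
```

```text
{'time': 7.2, 'qpos': [0.308, 0.23, 1.851, -0.0, 1.061, 0.518], 'dq': [0.004, 0.024, -0.007, 0.001, -0.057, 0.02], 'joint_efforts': [-0.048, -36.646, -27.263, 0.003, 0.024, 0.001], 'eef_pos': [0.532, 0.275, 0.147], 'tcp_rot': [0.777, 0.629, -0.0, -0.0], 'contact_force': [0.501, 0.301, -2.184], 'wrist_torque': [-0.048, -0.018, -0.004], 'finger_force': 39.007, 'opening': 0.12}
```

View pics/c.png

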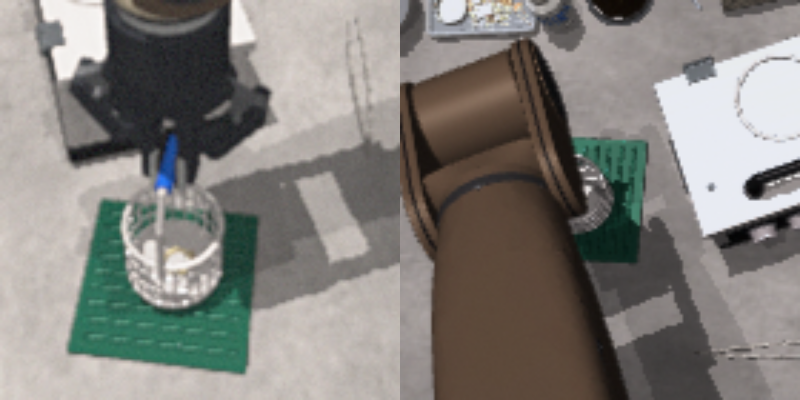

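The basket hangs upright over the mat: its base is near (175,295) in the left crop, the mat's middle near (165,285), and the yellow ring shows inside. I lower it gently.

In the tool's units: 12 mm / 1000 = 0.012, 11 mm / 1000 = 0.011.

>>> send_rows(
  rows="0 0 0 0 0 0.004 -1; 0 0 0 0 0 0.007 -1; 0 0 0 0 0 0.009 -1; 0 0 0 0 0 0.011 -1; 0 0 0 0 0 0.012 -1; 0 0 0 0 0 0.012 -1",
)

```text
time: 8.05
eef_pos: [0.532, 0.2755, 0.1352]
tcp_rot: [0.777, 0.629, -0.0, -0.0]
contact_force: [-0.3, -0.7, -2.1]
opening: 0.122
finger_force: 39.0
```

In the tool's units: 2 mm / 1000 = 0.002, 1 mm / 1000 = 0.001.

>>> send_rows(
  rows="0 0 0 0 0 0.001 -1; 0 0 0 0 0 0.002 -1; 0 0 0 0 0 0.002 -1; 0 0 0 0 0 0.002 -1",
)

```text
time: 8.55
eef_pos: [0.532, 0.2755, 0.1333]
tcp_rot: [0.777, 0.629, -0.0, -0.0]
contact_force: [-0.1, -0.2, -1.7]
opening: 0.127
finger_force: 39.0
```

In the tool's units: 1 mm / 1000 = 0.001.

>>> send_rows(
  rows="0 0 0 0 0 0.001 -1; 0 0 0 0 0 0.001 -1; 0 0 0 0 0 0.001 -1; 0 0 0 0 0 0.001 -1",
)

```text
time: 9.05
eef_pos: [0.5322, 0.2756, 0.1328]
tcp_rot: [0.777, 0.629, 0.0, 0.0]
contact_force: [-1.7, 0.0, 1.5]
opening: 0.12
finger_force: 39.4
```

In the tool's units: -100 mm / 1000 = -0.1, -45 mm / 1000 = -0.045.

>>> send_rows(
  rows="0 0 0 0 0 0 -0.6; 0 0 0 0 0 0 -0.3; 0 0 0 0 0 0 0; 0 0 0 0 0 0 0.3; 0 0 0 0 0 0 0.3; 0 0 0 0 0 -0.015 0.3; 0 0 0 0 0 -0.045 0.3; 0 0 0 0 0 -0.1 0.3",
)

```text
time: 10.05
eef_pos: [0.5308, 0.275, 0.2318]
tcp_rot: [0.777, 0.629, -0.002, -0.001]
contact_force: [0.5, 1.3, 0.0]
opening: 0.648
finger_force: 0.0
```

Run:
```python
from h import *
st();print("hi");goal([.5325,.2755,.25],[0,0,-1],-12)
look(["basket","ring"],("side",))
a=14.7; c,s=np.cos(np.radians(a)),np.sin(np.radians(a)); t=np.radians(30)
z=np.array([np.sin(t)*c,np.sin(t)*s,-np.cos(t)])
B=np.array([.5178,.0358,.154]); g=B-.003*z
goal(g-.09*z,z,14.7-180); goal(g-.09*z,z,14.7)
```

```text
{'time': 10.05, 'qpos': [0.309, 0.139, 1.79, -0.0, 1.217, 0.518], 'dq': [-0.001, -0.47, -0.391, -0.001, 0.792, -0.0], 'joint_efforts': [0.21, -32.008, -26.602, -0.001, -0.335, -0.0], 'eef_pos': [0.531, 0.275, 0.232], 'tcp_rot': [0.777, 0.629, -0.002, -0.001], 'contact_force': [0.479, 1.291, 0.029], 'wrist_torque': [-0.002, -0.066, 0.03], 'finger_force': 0.0, 'opening': 0.648}
hi
turn [-0.2  0.1 -0. ] shift [  0.8   1.5 -18.2]
side cam at [0.519 0.694 0.7  ]
basket 0.61 [0.5293 0.2813 0.0267] px 252 311
basket 0.61 [0.5925 0.1513 0.1037] px 225 241
turn [  9.2  39.  148.9] shift [-259.6   -7.8    2.6]
turn [-28.9   6.8 -26.1] shift [-259.6   -7.8    2.6]
```

Run:
```python
from h import *
out=[]
for c,box in(("side",(195,140,300,250)),("top",(170,110,285,225))):
    p=ctrl.read_camera(c); im=cv2.imread(f"pics/a_{c}.png"); E=np.array(p["extrinsics"]);k=4
    x0,y0=box[:2]; im=cv2.resize(im[y0:y0+110,x0:x0+100 if c=="side" else x0+100],(400,440),interpolation=cv2.INTER_CUBIC)
    a=np.radians(14.7);X=np.array([np.cos(a),np.sin(a),0]);Y=np.array([-np.sin(a),np.cos(a),0]);B=np.array([.5178,.0358,.154]);H=np.array([.6497,.0698,.116])
    def pj(w): q=E[:3,:3]@w+E[:3,3]; return (int(((p["fx"]*q[0]/q[2]+p["cx"])-x0+.5)*k),int(((p["fy"]*q[1]/q[2]+p["cy"])-y0+.5)*k))
    cv2.line(im,pj(B-.044*Y),pj(B+.044*Y),(0,0,255),1)
    L=[H+f*X+s*Y+[0,0,.004] for f,s in((-.004,.112),(-.004,-.112),(-.164,-.112),(-.164,.112))]
    for i in range(4): cv2.line(im,pj(L[i]),pj(L[i-1]),(255,0,255),1)
    out.append(im)
cv2.imwrite("pics/d.png",np.hstack(out))
```

```text
(no output)
```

View pics/d.png

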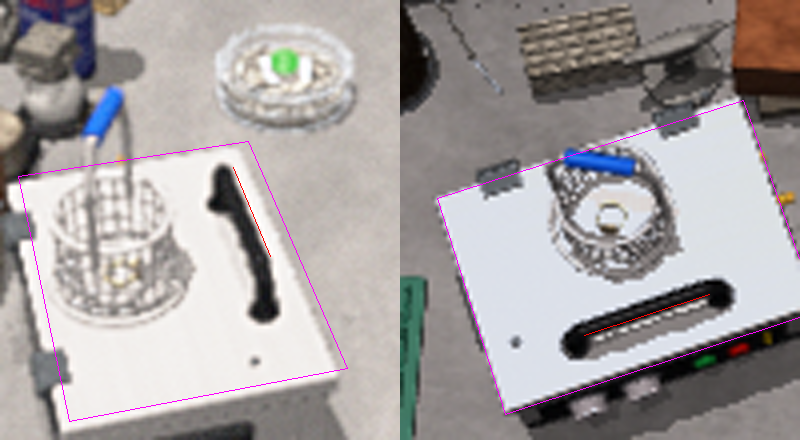

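Top view: the predicted lid (magenta) and bar (red) lie on the real ones. In the side view both sit about 10 crop pixels (2.5 px) too far right, for lid and bar alike. So the bar's height above the lid agrees with the text, and I shift the estimate by about +3 mm in x and +2 mm in y.

```bash
cat >> h.py <<'E'
A=np.radians(14.7); XC=np.array([np.cos(A),np.sin(A),0])
def tz(deg): t=np.radians(deg); return np.sin(t)*XC+np.array([0,0,-np.cos(t)])
E
python3 - <<'E'
from h import *
st()
B=np.array([.521,.038,.154]);z=tz(20); goal(B-.093*z,z,14.7)
E
```

```text
{'time': 10.3, 'qpos': [0.309, 0.138, 1.789, -0.0, 1.214, 0.518], 'dq': [-0.001, 0.029, 0.036, -0.0, -0.0, 0.002], 'joint_efforts': [0.008, -35.508, -29.906, 0.0, -0.027, -0.0], 'eef_pos': [0.532, 0.276, 0.233], 'tcp_rot': [0.777, 0.629, 0.001, 0.0], 'contact_force': [-0.665, -0.469, -0.381], 'wrist_torque': [0.011, -0.002, -0.017], 'finger_force': 0.0, 'opening': 0.652}
turn [-19.6   4.6 -26.4] shift [-248.9   10.1   -8.2]
```

In the tool's units: -249 mm / 1000 = -0.249, 10 mm / 1000 = 0.01, -26.4 degrees / 90 = -0.2933.

>>> send_rows(
  rows="0 0 0 0 0 -0.008 0.3; -0.2178 0.0511 -0.2933 -0.249 0.01 -0.008 -0.1; -0.2178 0.0511 -0.2933 -0.249 0.01 -0.008 -0.1; -0.2178 0.0511 -0.2933 -0.249 0.01 -0.008 -0.1; -0.2178 0.0511 -0.2933 -0.249 0.01 -0.008 -0.1; -0.2178 0.0511 -0.2933 -0.249 0.01 -0.008 -0.1; -0.2178 0.0511 -0.2933 -0.249 0.01 -0.008 -0.1; -0.2178 0.0511 -0.2933 -0.249 0.01 -0.008 -0.1",
)

```text
time: 11.3
eef_pos: [0.49, 0.0305, 0.24]
tcp_rot: [0.602, 0.78, 0.137, 0.106]
contact_force: [-0.8, 0.4, 0.3]
opening: 0.448
finger_force: 0.0
```

Run:
```python
from h import *
st()
B=np.array([.521,.038,.154]);z=tz(20); goal(B-.003*z,z,14.7)
S=ctrl.read_camera("side");T=ctrl.read_camera("top")
a=np.hstack([cv2.resize(S["color"][140:290,190:340],(400,400)),cv2.resize(T["color"][110:260,120:270],(400,400))]);cv2.imwrite("pics/e.png",a[:,:,::-1])
```

```text
{'time': 11.3, 'qpos': [-0.219, -0.298, 2.209, 0.196, 0.929, -0.569], 'dq': [0.017, 0.004, -0.006, 0.001, -0.002, -0.002], 'joint_efforts': [-0.488, -17.809, -29.378, 0.311, -0.636, 0.001], 'eef_pos': [0.49, 0.03, 0.24], 'tcp_rot': [0.602, 0.78, 0.137, 0.106], 'contact_force': [-0.822, 0.447, 0.29], 'wrist_torque': [-0.074, 0.118, -0.022], 'finger_force': 0.0, 'opening': 0.448}
turn [-0.1  0.  -0. ] shift [-0.6  0.7 88.8]
```

View pics/e.png

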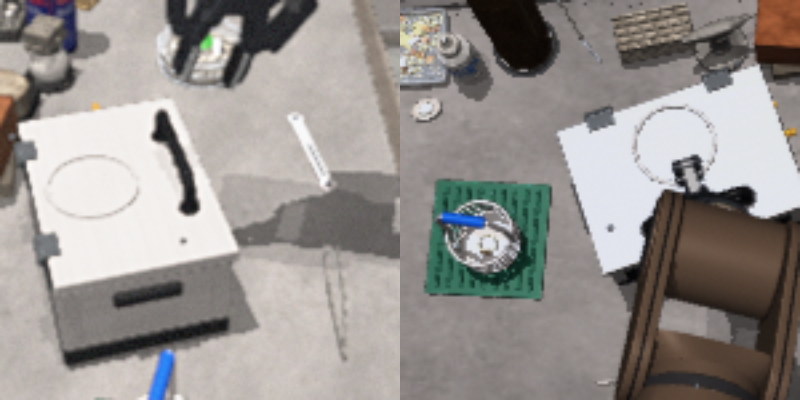

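Top crop: the basket stands on the mat with the ring in it, its base near (485,243) and the mat's middle at (487,238). The fingers sit above and in front of the bar. I descend along the tool axis.

In the tool's units: 88 mm / 1000 = 0.088, 82 mm / 1000 = 0.082.

>>> send_rows(
  rows="0 0 0 0 0 0.02 -0.1; 0 0 0 0 0 0.045 -0.1; 0 0 0 0 0 0.065 -0.1; 0 0 0 0 0 0.075 -0.1; 0 0 0 0 0 0.082 -0.1; 0 0 0 0 0 0.088 -0.1; 0 0 0 0 0 0.088 -0.1",
)

```text
time: 12.28
eef_pos: [0.5191, 0.0374, 0.1576]
tcp_rot: [0.602, 0.78, 0.137, 0.106]
contact_force: [-0.1, -0.2, -0.3]
opening: 0.452
finger_force: 0.0
```

>>> send_rows(
  rows="0 0 0 0 0 0 -0.4; 0 0 0 0 0 0 -0.6; 0 0 0 0 0 0 -0.8; 0 0 0 0 0 0 -1; 0 0 0 0 0 0 -1; 0 0 0 0 0 0 -1",
  grip_force=40,
)

```text
time: 13.02
eef_pos: [0.5207, 0.0375, 0.159]
tcp_rot: [0.602, 0.779, 0.139, 0.108]
contact_force: [6.0, 3.6, -1.2]
opening: 0.12
finger_force: 39.2
```

Run:
```python
from h import *
st()
```

```text
{'time': 13.025, 'qpos': [-0.188, -0.112, 2.215, 0.222, 0.728, -0.587], 'dq': [-0.001, 0.0, -0.001, 0.001, -0.001, -0.0], 'joint_efforts': [-1.304, -22.675, -25.054, -0.224, 0.167, 0.111], 'eef_pos': [0.521, 0.038, 0.159], 'tcp_rot': [0.602, 0.779, 0.139, 0.108], 'contact_force': [6.037, 3.614, -1.235], 'wrist_torque': [0.277, -0.566, 0.2], 'finger_force': 39.184, 'opening': 0.12}
```

```bash
cat > arc.py <<'E'
from h import *
Bar=np.array([.5217,.0378,.156]); H=Bar+.136*XC-np.array([0,0,.038])
def pose(th):
    t=np.radians(th); f=-XC*np.cos(t)+np.array([0,0,np.sin(t)]); n=XC*np.sin(t)+np.array([0,0,np.cos(t)])
    z=tz(20-th*50/60); y=XC-z*(XC@z); y/=np.linalg.norm(y)
    return H+.136*f+.038*n-.003*z, R.from_matrix(np.c_[np.cross(y,z),y,z])
def rows(th0,ths,p0=None):
    P,Q=pose(th0); P=P if p0 is None else np.array(p0)
    for th in ths:
        p,q=pose(th); print(th,(Q.inv()*q).as_rotvec(degrees=True).round(1),(Q.inv().apply(p-P)*1000).round(1))
if __name__=="__main__":
    print(pose(0)[0],pose(60)[0])
    rows(0,[.5,2,4.5,7,10,13,16.5,20],[.5191,.0374,.1576])
    rows(20,[22.5,25,27.5,30,32.5,35,37.5,40]); rows(40,[42.5,45,47.5,50,52.5,55,57.5,60])
E
python3 arc.py
```

```text
[0.52070752 0.03753963 0.15881908] [0.62075689 0.06378709 0.25737753]
0.5 [ 0.4 -0.  -0. ] [-0.3  2.7 -1.6]
2 [ 1.7 -0.  -0. ] [-0.3  4.9 -4.6]
4.5 [ 3.8 -0.  -0. ] [-0.3  8.9 -9.3]
7 [ 5.8 -0.  -0. ] [ -0.3  13.1 -14. ]
10 [ 8.3 -0.  -0. ] [ -0.3  18.4 -19.3]
13 [10.8 -0.  -0. ] [ -0.3  23.9 -24.3]
16.5 [13.8 -0.  -0. ] [ -0.3  30.7 -29.7]
20 [16.7 -0.   0. ] [ -0.3  37.8 -34.8]
22.5 [ 2.1 -0.  -0. ] [-0.   4.1 -4.7]
25 [ 4.2 -0.  -0. ] [-0.   8.4 -9.2]
27.5 [ 6.3 -0.  -0. ] [ -0.   12.9 -13.6]
30 [ 8.3  0.  -0. ] [ -0.   17.5 -17.7]
32.5 [10.4  0.  -0. ] [  0.   22.4 -21.6]
35 [12.5 -0.  -0. ] [ -0.   27.4 -25.3]
37.5 [14.6 -0.  -0. ] [  0.   32.5 -28.8]
40 [16.7 -0.  -0. ] [ -0.   37.8 -32.1]
42.5 [ 2.1 -0.  -0. ] [ 0.   4.4 -4.5]
45 [ 4.2 -0.  -0. ] [ 0.   8.9 -8.7]
47.5 [6.3 0.  0. ] [ -0.   13.6 -12.8]
50 [ 8.3  0.  -0. ] [ -0.   18.5 -16.7]
52.5 [10.4 -0.   0. ] [ -0.   23.6 -20.3]
55 [12.5 -0.  -0. ] [  0.   28.8 -23.7]
57.5 [14.6  0.  -0. ] [ -0.   34.2 -26.9]
60 [16.7 -0.   0. ] [ -0.   39.7 -29.9]
```

In the tool's units: 37.8 mm / 1000 = 0.0378, 8.9 mm / 1000 = 0.0089, 16.7 degrees / 90 = 0.1856.

>>> send_rows(
  rows="0.0044 0 0 0 0.0027 -0.0016 -1; 0.0189 0 0 0 0.0049 -0.0046 -1; 0.0422 0 0 0 0.0089 -0.0093 -1; 0.0644 0 0 0 0.0131 -0.014 -1; 0.0922 0 0 0 0.0184 -0.0193 -1; 0.12 0 0 0 0.0239 -0.0243 -1; 0.1533 0 0 0 0.0307 -0.0297 -1; 0.1856 0 0 0 0.0378 -0.0348 -1",
  grip_force=50,
)

```text
time: 14.02
eef_pos: [0.5414, 0.0432, 0.2019]
tcp_rot: [0.611, 0.791, 0.02, 0.016]
contact_force: [5.4, -0.3, -8.3]
opening: 0.123
finger_force: 48.7
```

>>> send_rows(
  rows="0 0 0 0 0 0 -1; 0 0 0 0 0 0 -1",
)

```text
time: 14.28
eef_pos: [0.5415, 0.0432, 0.2019]
tcp_rot: [0.611, 0.791, 0.022, 0.018]
contact_force: [5.3, -1.2, -8.2]
opening: 0.122
finger_force: 48.9
```

Run:
```python
from arc import *
st(); print(pose(20)[0], pose(20)[1].as_quat())
```

```text
{'time': 14.275, 'qpos': [-0.115, 0.017, 1.978, 0.022, 1.094, -0.381], 'dq': [-0.003, -0.007, 0.007, 0.004, -0.009, 0.001], 'joint_efforts': [0.577, -32.715, -30.139, 0.294, 0.681, 0.147], 'eef_pos': [0.541, 0.043, 0.202], 'tcp_rot': [0.611, 0.791, 0.022, 0.018], 'contact_force': [5.301, -1.176, -8.175], 'wrist_torque': [-0.191, -0.376, 0.083], 'finger_force': 48.936, 'opening': 0.122}
[0.54203597 0.04313504 0.20321798] [0.61057792 0.79142194 0.02302803 0.017766  ]
```

Tracking well, with small forces. I continue.

In the tool's units: 37.8 mm / 1000 = 0.0378, 32.5 mm / 1000 = 0.0325, 16.7 degrees / 90 = 0.1856.

>>> send_rows(
  rows="0.0233 0 0 0 0.0041 -0.0047 -1; 0.0467 0 0 0 0.0084 -0.0092 -1; 0.07 0 0 0 0.0129 -0.0136 -1; 0.0922 0 0 0 0.0175 -0.0177 -1; 0.1156 0 0 0 0.0224 -0.0216 -1; 0.1389 0 0 0 0.0274 -0.0253 -1; 0.1622 0 0 0 0.0325 -0.0288 -1; 0.1856 0 0 0 0.0378 -0.0321 -1",
)

```text
time: 15.28
eef_pos: [0.5747, 0.0523, 0.2355]
tcp_rot: [0.607, 0.786, -0.095, -0.074]
contact_force: [-1.1, -2.2, -7.6]
opening: 0.117
finger_force: 49.4
```

In the tool's units: 39.7 mm / 1000 = 0.0397, 34.2 mm / 1000 = 0.0342, 16.7 degrees / 90 = 0.1856.

>>> send_rows(
  rows="0.0233 0 0 0 0.0044 -0.0045 -1; 0.0467 0 0 0 0.0089 -0.0087 -1; 0.07 0 0 0 0.0136 -0.0128 -1; 0.0922 0 0 0 0.0185 -0.0167 -1; 0.1156 0 0 0 0.0236 -0.0203 -1; 0.1389 0 0 0 0.0288 -0.0237 -1; 0.1622 0 0 0 0.0342 -0.0269 -1; 0.1856 0 0 0 0.0397 -0.0299 -1",
)

```text
time: 16.27
eef_pos: [0.6189, 0.0644, 0.2568]
tcp_rot: [0.59, 0.763, -0.208, -0.162]
contact_force: [-3.8, 1.2, -3.1]
opening: 0.117
finger_force: 49.3
```

>>> send_rows(
  rows="0 0 0 0 0 0 -1; 0 0 0 0 0 0 -1; 0 0 0 0 0 0 -1",
)

```text
time: 16.65
eef_pos: [0.6196, 0.0646, 0.2571]
tcp_rot: [0.59, 0.764, -0.206, -0.16]
contact_force: [-4.5, 1.1, -2.6]
opening: 0.117
finger_force: 49.3
```

Run:
```python
from arc import *
from scipy.optimize import minimize_scalar
s=ctrl.get_state(); st(); print(pose(60)[0], pose(60)[1].as_quat())
e=np.array(s["eef_pos"]); g=e+.003*R.from_quat(s["tcp_rot"]).apply([0,0,1]); v=g-H
print("radius",np.hypot(v@XC,v[2]),"angle",np.degrees(np.arctan2(v[2],-v@XC)-np.arctan2(.038,.136)))
S=ctrl.read_camera("side");T=ctrl.read_camera("top")
a=np.hstack([cv2.resize(S["color"][100:350,170:420],(400,400)),cv2.resize(T["color"][100:250,110:260],(400,400))]);cv2.imwrite("pics/f.png",a[:,:,::-1])
look(["basket","ring","lid_handle"])
```

```text
{'time': 16.65, 'qpos': [-0.01, 0.439, 1.43, -0.135, 1.783, -0.26], 'dq': [0.001, -0.001, -0.001, -0.0, -0.002, 0.001], 'joint_efforts': [-1.618, -47.094, -31.519, -0.66, -0.026, 0.112], 'eef_pos': [0.62, 0.065, 0.257], 'tcp_rot': [0.59, 0.764, -0.206, -0.16], 'contact_force': [-4.484, 1.069, -2.598], 'wrist_torque': [0.254, 0.65, -0.105], 'finger_force': 49.326, 'opening': 0.117}
[0.62075689 0.06378709 0.25737753] [ 0.59002259  0.76477843 -0.20492176 -0.15809608]
radius 0.1411284688587076 angle 59.62005687432439
side cam at [0.519 0.694 0.7  ]
basket 0.71 [0.5284 0.2831 0.0305] px 252 311
basket 0.25 [0.6048 0.1114 0.1994] px 218 198
lid_handle 0.66 [0.6028 0.1064 0.1995] px 219 196
top cam at [ 0.261 -0.003  1.338]
basket 0.92 [0.5285 0.2906 0.0304] px 146 199
lid_handle 0.97 [0.6078 0.0048 0.244 ] px 240 145
lid_handle 0.39 [ 5.775e-01 -1.000e-04  1.047e-01] px 244 170
```

View pics/f.png

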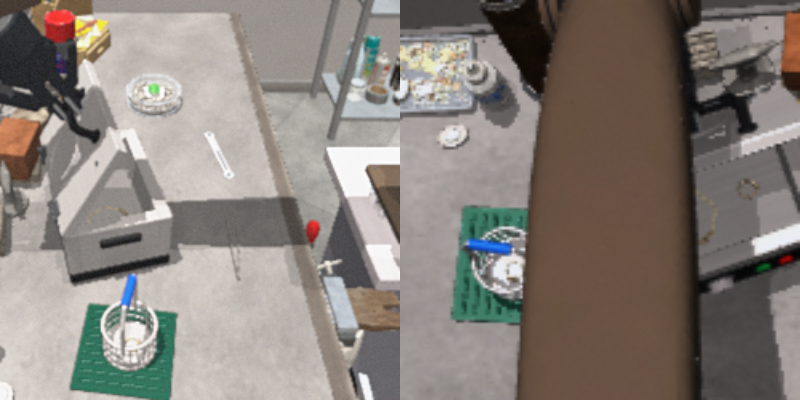

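The side view shows the lid raised with the gripper on the bar at about (80,115). The basket stands upright on the mat, and the bystanders are untouched. The chord between the bar's start and end positions gives 59.6°.

```bash
python3 -c "
from plant import ctrl
print(ctrl.sign_off())"
```

```text
the job is handed in; nothing more can be done
None
```

I handed the job in: the basket stands upright on the drip mat with the ring seen in it after the placing, and the gripper holds the lid at about 59.6° by the arm's own position readings; the verdict was not shown.

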